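# Set the flip tags of the stock bins to match what is in them

### The arm

A 6-joint arm with a two-finger parallel gripper is mounted at the origin on a cart in front of the work surface, level with it; the furniture and walls round the work are solid. World frame = base frame: x ahead of the robot, y to its left, z up, the work surface at z = 0. Lengths are in m, angles in rad, forces in N, time in s.
With the tool pointing down it reaches from about 0.425 to 0.95 m from the base axis. Payload 3.5 kg.
Tool frame: the origin (TCP) lies between the finger pads; the fingertips stand 19 mm ahead of it and the grasp point (between the pads) is the TCP (ctrl.nose_length is the distance from the TCP to the fingertips, in m); z points along the fingers, y is the line along which they close (so a half turn about z gives the same grasp; the last joint's range is limited). The gripper opens to 85 mm and grips with 20 to 120 N. Pads are 22 mm wide; open, the fingers measure 114 mm over their backs; the gripper's body (76 mm by 85 mm) begins 54 mm behind the grasp point. The pads swing forward as they close: fully open they stand 13 mm farther back than shut.
Start: joints at [1.103, 0.286, 1.577, -0, 1.279, -0.15], TCP at [0.211, 0.641, 0.25] pointing down, gripper open.
Joint ranges: [-2.77, 2.77], [-0.9, 2.22], [0.21, 2.48], [-1.53, 4.67], [0.24, 2.81], [-2.84, 2.84]. Speed limits (rad/s): [2.79, 2.79, 3.14, 3.14, 3.14, 3.14].

### API

Orientations are given as a unit quaternion [x, y, z, w].
In Python, from plant import ctrl gives the robot as it stands.
- The arm moves only by the tool apply_moves, never from a script. Its argument "series" is a list of rows, each a list of 6 numbers: the shift along the world's x, y, z scaled (see below), then the turn, a rotation vector about the world's x, y, z scaled (see below). A call has 1 to 20 rows; each row is the pose to reach, as a shift and turn from the pose commanded when the call began; what a row does not reach only later rows make up. The controller multiplies each number of a shift by 0.8 m and each number of a turn by 45 degrees. A row lasts 1/8 s, in which the tool goes at most 62.5 mm and 10.7 degrees, less where a joint would pass 70% of its speed; a pose out of reach is approached as far as the arm can. A call with a number of a shift or a turn outside -1 to 1 is refused whole. A call with a gripper value outside its range is refused whole. "jaw" is the opening, from 0 (shut) to 1 (fully open), set as the call begins (left out, the last holds). The fingers move at their own pace and stop on an object; "squeeze" is the grip in N (left out, the last holds). Time passes only in rows, so rows that repeat a pose let the fingers close. It gives the time, the measured TCP pose, the force, the opening and the grip force at its end, in the units of the state.
- ctrl.get_state(): the state, without advancing time (a new reading comes with each control period).
- ctrl.read_camera(name): name is "scene" or "top"; returns the picture (384x512x3 uint8, red, green, blue); there is no depth.
- ctrl.get_calibration(name): a dict with "fx", "fy", "cx", "cy" (pixels), "xyz" and "orientation" of the camera in the world. Camera axes: x right, y up, looking along -z (the intrinsics and any distortion apply to the point x, -y, -z); pixel columns grow to the right and rows downward; lengths in m; the calibration is good to about 2 mm. A picture is of the moment at which its call begins. get_calibration takes no time and is no camera call.
- ctrl.sign_off(): hands the job in; it is judged then, once.
Trained networks look in the newest picture that a camera, given by its name, has taken for a name from the list of things; names that differ only in an ending like _2 or _b are one class to them, and where a whole thing is asked for, a point or a joint stands for the part that bears it (a point fixed in the world has none). Each returns a list of dicts, best first, with "p" (0 to 1); they miss things now and then, are a little off and sometimes report something else, mostly with a low value. They report only what shows in the picture. A call takes as long as a camera call.
- ctrl.boxes_of(thing, camera): "xy" ([column, row] as shares, 0 to 1, of the picture: columns of its width, rows of its height, amid what is visible of it).
- ctrl.silhouettes(thing, camera): "pixels" (384x512 bool, what is visible of it) and "xy" ([column, row] as shares, 0 to 1, of the picture: columns of its width, rows of its height, amid what is visible of it).
The state is a dict: "time": time; "qpos": joint angles; "dq": joint speeds; "joint_efforts": joint torques, N m; "eef_pos": TCP position; "tcp_rot": TCP orientation; "contact_force": force on the tool from outside, world axes, zero at the start; "wrist_torque": the same for the moment, N m; "opening": opening from 0.0 (shut) to 1.0 (fully open); "finger_force": force on a finger pad.
Only numpy, scipy, OpenCV 4.12 (cv2) and the standard library are available. Lean on these libraries where they do the work, as an engineer would, in place of code of your own. Each camera call takes 0.05 s, during which the arm holds its last target. There are 200 camera calls.

### The job

Each of the four stock bins has a flip tag on the rail in front of it: a bin that is full should show the tag face with the round disc (leaf swung to the right), a bin that is empty or nearly so the face with the bar (leaf swung to the left). Two tags are out of date: push each of these round with the fingertips, gently, until it lies over at its other stop. Leave the tags that are already right, the bins and the things lying about as they are; pinch, grasp and lift nothing.

Things in the scene. Friction and masses are not known exactly. Their poses are not given: they have to be found in the camera images.
- bin_stand: fixed steel tray, 485 wide, from 35 before its origin to 165 behind, with a rail (30 x 30, top 34 above the bench) along its front; origin on the bench midway under the line of the tag pins; x points to the bins, y left along the rail. Pins at x = 0, y = +172.5, +57.5, -57.5, -172.5; each bin's middle is 103 straight behind its pin
- bin_tubes_full: black open-front stock bin, loose, 110 deep x 104 wide x 72 high at the back, front lip 28 high, 3 mm walls; origin under its middle, x towards its back, y to its left; full: heaped to about 57 with glass test tubes
- bin_microtubes_full: black open-front stock bin, loose, 110 deep x 104 wide x 72 high at the back, front lip 28 high, 3 mm walls; origin under its middle, x towards its back, y to its left; full: heaped to about 51 with microtubes
- bin_bare: black open-front stock bin, loose, 110 deep x 104 wide x 72 high at the back, front lip 28 high, 3 mm walls; origin under its middle, x towards its back, y to its left; empty
- bin_two_tubes: black open-front stock bin, loose, 110 deep x 104 wide x 72 high at the back, front lip 28 high, 3 mm walls; origin under its middle, x towards its back, y to its left; all but empty: only two test tubes lie on its floor (not full)
- tag_1 (a joint): leaf angle of tag 1, rad. 0 (stop): leaf points left along the rail (stand's +y), raised bar faces the robot. It swings through 1.57 (leaf points at the robot, stand's -x) to 3.14 (stop): leaf points right (-y), raised round disc faces the robot. Friction hinge, about 0.02 N m: it stays where it is left, so push it all the way. Which tag is at which bin varies
- tag_1_carrier: flip tag 1: black foot fixed on the rail, upright pin (cap 15 across, top 92 above the bench) and leaf. Origin on the pin's axis at the rail's top, 34 above the bench; axes as the stand's. Leaf: 10 to 54 from the pin's axis, 3 thick (disc and bar stand 2 proud), 55 to 115 above the bench, so it rises above its pin: push it there. The bins' front lips (32 above the bench) stand 48 behind the pin line
- tag_2 (a joint): leaf angle of tag 2, rad. 0 (stop): leaf points left along the rail (stand's +y), raised bar faces the robot. It swings through 1.57 (leaf points at the robot, stand's -x) to 3.14 (stop): leaf points right (-y), raised round disc faces the robot. Friction hinge, about 0.02 N m: it stays where it is left, so push it all the way. Which tag is at which bin varies
- tag_2_carrier: flip tag 2: black foot fixed on the rail, upright pin (cap 15 across, top 92 above the bench) and leaf. Origin on the pin's axis at the rail's top, 34 above the bench; axes as the stand's. Leaf: 10 to 54 from the pin's axis, 3 thick (disc and bar stand 2 proud), 55 to 115 above the bench, so it rises above its pin: push it there. The bins' front lips (32 above the bench) stand 48 behind the pin line
- tag_3 (a joint): leaf angle of tag 3, rad. 0 (stop): leaf points left along the rail (stand's +y), raised bar faces the robot. It swings through 1.57 (leaf points at the robot, stand's -x) to 3.14 (stop): leaf points right (-y), raised round disc faces the robot. Friction hinge, about 0.02 N m: it stays where it is left, so push it all the way. Which tag is at which bin varies
- tag_3_carrier: flip tag 3: black foot fixed on the rail, upright pin (cap 15 across, top 92 above the bench) and leaf. Origin on the pin's axis at the rail's top, 34 above the bench; axes as the stand's. Leaf: 10 to 54 from the pin's axis, 3 thick (disc and bar stand 2 proud), 55 to 115 above the bench, so it rises above its pin: push it there. The bins' front lips (32 above the bench) stand 48 behind the pin line
- tag_4 (a joint): leaf angle of tag 4, rad. 0 (stop): leaf points left along the rail (stand's +y), raised bar faces the robot. It swings through 1.57 (leaf points at the robot, stand's -x) to 3.14 (stop): leaf points right (-y), raised round disc faces the robot. Friction hinge, about 0.02 N m: it stays where it is left, so push it all the way. Which tag is at which bin varies
- tag_4_carrier: flip tag 4: black foot fixed on the rail, upright pin (cap 15 across, top 92 above the bench) and leaf. Origin on the pin's axis at the rail's top, 34 above the bench; axes as the stand's. Leaf: 10 to 54 from the pin's axis, 3 thick (disc and bar stand 2 proud), 55 to 115 above the bench, so it rises above its pin: push it there. The bins' front lips (32 above the bench) stand 48 behind the pin line
- cup_red: loose sample cup with red lid, 56 across x 58 high, beside the stand's left end; origin under its middle; leave it
- pen_marker: loose marker pen, 135 long, 16 high, on the bench in front of the rail; leave it
- tweezers_loose: loose steel tweezers, 126 long, 5 high, on the bench in front of the rail; leave them
- microtube_stray: loose microtube, 40 long, 18 high, on the bench in front of the rail; leave it
- dish: loose closed petri dish, 94 across x 16 high, on the right; leave it
- cup_blue: loose sample cup with blue lid, 56 across x 58 high, beside the stand's right end; origin under its middle; leave it
- slides: loose slide box, 37 x 84 x 32 high, on the left; leave it

How it is judged:
By the outcome, as a careful person would: the job done as asked, in the order asked, and still so for the second after the job is handed in, with the robot touching nothing.
It also fails if it takes over 42 s, if anything falls off the work surface, if the arm or the gripper's body presses on something with over 40 N, if the wrist force passes 120 N, or if a joint passes its speed limit or range.

## Working session

There is one attempt and no reset: what is moved stays moved. The work goes in short steps, Python scripts to look and compute and a tool call to move; the robot and the scene stay as the last step left them, time stands still between calls to the robot, and variables do not carry over. Pictures are saved under pics/ and viewed, at most 10 in all, crops included, and the job is handed in when it is done.

Besides the shell and the picture viewer there is one more tool, called after "Emit:" in YAML: its name, and indented under it one key for each argument. apply_moves: Moves the arm, as the interface text tells. Shifts and turns lie within -1 to 1; 1 stands for 0.8 m of shift or 45 degrees of turn. Its arguments: {"type":"object","properties":{"series":{"type":"array"},"jaw":{"type":"number"},"squeeze":{"type":"number"}},"required":["series"]}

```bash
mkdir -p pics; python3 - <<'E'
from plant import ctrl
import cv2
for c in("scene","top"):
    im=ctrl.read_camera(c); cv2.imwrite(f"pics/{c}0.png",cv2.resize(im[:,:,::-1],(800,600),interpolation=cv2.INTER_CUBIC))
    print(c,ctrl.get_calibration(c))
    for t in("tag_1_carrier","bin_bare","bin_two_tubes","bin_tubes_full","bin_microtubes_full","cup_red","cup_blue","bin_stand"):
        print(t,[([round(float(v)*s,1) for v,s in zip(d["xy"],(512,384))],round(d["p"],2)) for d in ctrl.boxes_of(t,c)[:5]])
print(ctrl.get_state())
E
```

```text
scene {'fx': 497.8523395993567, 'fy': 497.8523395993567, 'cx': 249.46550894129396, 'cy': 195.2390666145467, 'xyz': array([-0.47818953, -0.80593606,  1.07724955]), 'orientation': array([ 0.38495258, -0.18422255, -0.414421  ,  0.80382137])}
tag_1_carrier [([279.3, 198.5], 0.64)]
bin_bare [([234.1, 163.6], 0.68)]
bin_two_tubes [([261.9, 174.8], 0.65), ([233.9, 167.3], 0.43)]
bin_tubes_full [([209.6, 160.6], 0.73)]
bin_microtubes_full [([302.4, 190.6], 0.79), ([263.5, 175.0], 0.41)]
cup_red [([173.6, 159.0], 0.49)]
cup_blue [([327.6, 201.8], 0.56), ([264.8, 175.0], 0.5)]
bin_stand [([243.3, 201.1], 0.88), ([246.4, 188.2], 0.24)]
top {'fx': 397.8752166679273, 'fy': 397.8752166679273, 'cx': 255.8036025993201, 'cy': 193.63527421280128, 'xyz': array([ 0.26134486, -0.04499631,  1.5604448 ]), 'orientation': array([-0.06345258,  0.05675158,  0.71391498, -0.69503844])}
tag_1_carrier [([316.4, 161.6], 0.53), ([289.6, 186.3], 0.4)]
bin_bare [([228.0, 170.6], 0.97)]
bin_two_tubes [([254.0, 164.5], 0.56)]
bin_tubes_full [([198.5, 177.5], 0.57)]
bin_microtubes_full [([287.3, 160.9], 0.9)]
cup_red [([166.8, 188.3], 0.65), ([224.4, 168.6], 0.33)]
cup_blue [([318.2, 161.3], 0.52)]
bin_stand [([244.9, 194.8], 0.8), ([317.8, 161.0], 0.16)]
{'time': 0.9, 'qpos': array([ 1.10301578e+00,  2.86279891e-01,  1.57670235e+00,  9.68979962e-06,
        1.27856689e+00, -1.50011730e-01]), 'dq': array([ 0.00130843,  0.00085819,  0.00129595, -0.00032117,  0.00073668,
        0.00110087]), 'joint_efforts': array([ 1.64092246e-03, -4.05954230e+01, -2.92949796e+01, -4.72582349e-05,
        3.82713415e-04,  1.03330362e-05]), 'eef_pos': array([0.2108764 , 0.64120706, 0.25033701]), 'tcp_rot': array([1.58218142e-01, 9.87404182e-01, 2.21438896e-05, 2.19632911e-06]), 'contact_force': array([-0.22838299, -0.40730855,  0.2377962 ]), 'wrist_torque': array([ 0.00949961, -0.05032458,  0.05649042]), 'finger_force': 0.0, 'opening': 0.9996257269010003}
```

View pics/scene0.png

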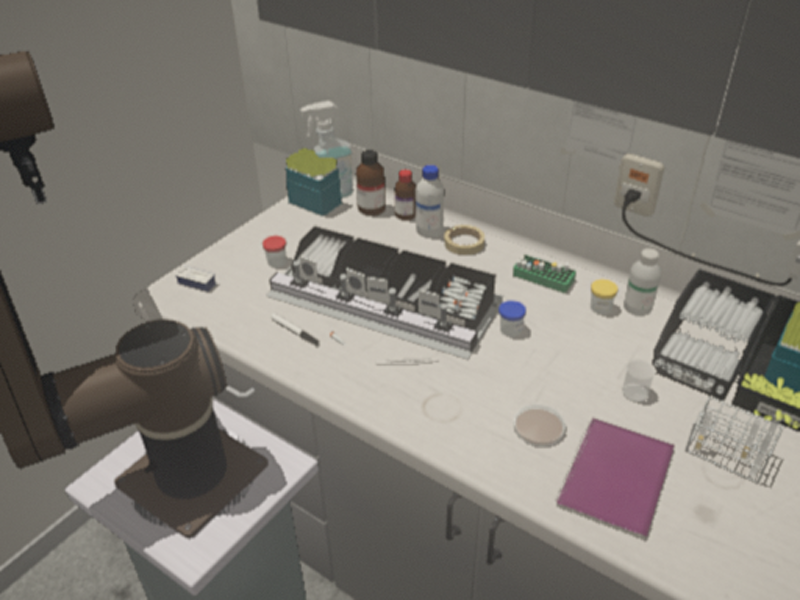

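View pics/top0.png

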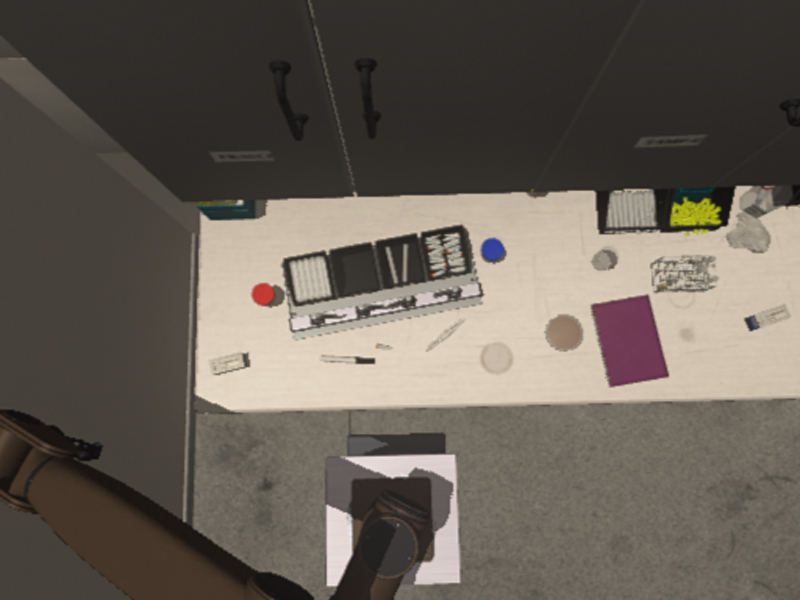

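The left-to-right order is full tubes, bare, two tubes, full microtubes. Next I'll zoom in on the tags and fit the stand.

```bash
cat > h.py <<'E'
import numpy as np, cv2
from scipy.spatial.transform import Rotation as R
from plant import ctrl
def proj(P,cam):
    k=ctrl.get_calibration(cam); p=R.from_quat(k["orientation"]).inv().apply(np.atleast_2d(P)-k["xyz"])
    return np.c_[k["cx"]+k["fx"]*p[:,0]/-p[:,2], k["cy"]-k["fy"]*p[:,1]/-p[:,2]]
def ray(uv,cam,z):
    k=ctrl.get_calibration(cam); d=R.from_quat(k["orientation"]).apply([(uv[0]-k["cx"])/k["fx"],-(uv[1]-k["cy"])/k["fy"],-1])
    return k["xyz"]+d*(z-k["xyz"][2])/d[2]
E
python3 - <<'E'
from h import *
from scipy.optimize import least_squares
obs=[]
for c in("scene","top"):
    im=ctrl.read_camera(c)
    for t,y in(("bin_tubes_full",172.5),("bin_bare",57.5),("bin_two_tubes",-57.5),("bin_microtubes_full",-172.5)):
        d=ctrl.boxes_of(t,c)
        if c=="top" and d: obs.append((c,.103,y/1e3,.035,d[0]["xy"][0]*512,d[0]["xy"][1]*384)); print(t,ray(obs[-1][4:],c,.035).round(3))
    s=ctrl.silhouettes("bin_stand",c)
    if s:
        m=s[0]["pixels"]; np.save(f"m_{c}.npy",m); print(c,s[0]["p"],m.sum())
    box=(165,135,160,100) if c=="scene" else (175,140,145,85)
    x,y,w,h=box; cv2.imwrite(f"pics/{c}1.png",cv2.resize(im[y:y+h,x:x+w,::-1],None,fx=5,fy=5,interpolation=cv2.INTER_CUBIC))
f=lambda q:np.concatenate([proj([q[0]+np.cos(q[2])*x-np.sin(q[2])*y,q[1]+np.sin(q[2])*x+np.cos(q[2])*y,z],c)[0]-[u,v] for c,x,y,z,u,v in obs])
r=least_squares(f,[.5,.1,.1]); print(r.x,r.fun.round(1))
E
```

```text
scene 0.88 2467
bin_tubes_full [0.584 0.198 0.035]
bin_bare [0.62  0.078 0.035]
bin_two_tubes [ 0.639 -0.027  0.035]
bin_microtubes_full [ 0.649 -0.15   0.035]
top 0.89 2515
[0.52182884 0.00615182 0.18288977] [ 0.8 -1.9 -0.7  2.   1.2  1.3 -1.3 -1.4]
```

View pics/scene1.png

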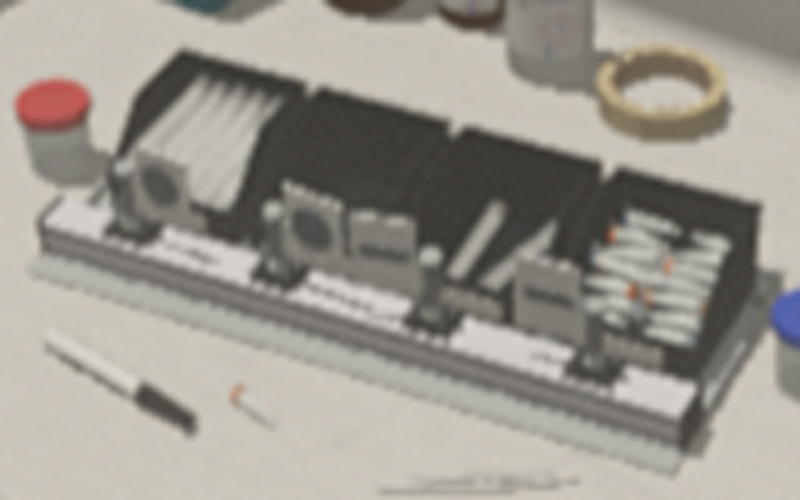

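View pics/top1.png

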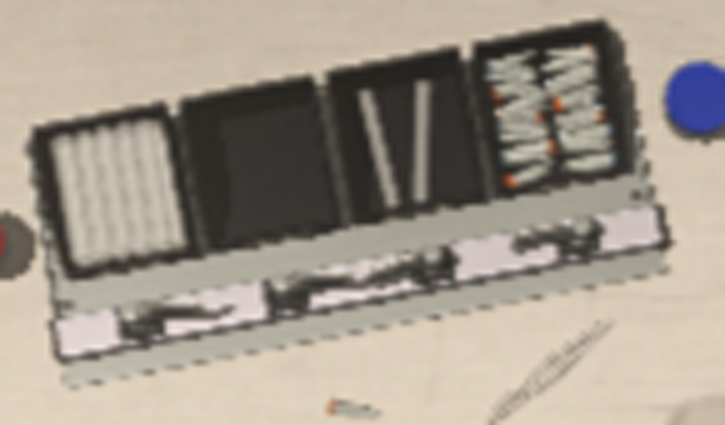

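The scene crop shows the tags from left to right:
- Tubes: disc, right. This is correct.
- Bare bin: disc at (315,225), right. This is wrong.
- Two tubes: bar at (382,250), left. This is correct.
- Microtubes: bar at (548,295), left. This is wrong.

I'll refine the stand pose from the corners I can see.

```bash
python3 - <<'E'
from h import *
from scipy.optimize import least_squares
L=.2425
O=[("top",-.015,L,.034,62,360),("top",-.015,-L,.034,668,243),("top",.015,L,.034,53,318),("top",.015,-L,.034,658,205),
("top",.158,L-.0125,.072,34,125),
("scene",0,.1725,.092,122,165),("scene",0,.0575,.092,274,210),("scene",0,-.0575,.092,430,255),
("scene",-.015,L,.034,42,228),("scene",-.015,-L,.034,684,415)]
off={"scene":(165,135),"top":(175,140)}
st=lambda q,x,y,z:[q[0]+np.cos(q[2])*x-np.sin(q[2])*y,q[1]+np.sin(q[2])*x+np.cos(q[2])*y,z]
f=lambda q:np.concatenate([proj(st(q,x,y,z),c)[0]-[(u+.5)/5-.5+off[c][0],(v+.5)/5-.5+off[c][1]] for c,x,y,z,u,v in O])
for loss in("linear","soft_l1"):
    r=least_squares(f,[.52,.0,.15],loss=loss); print(r.x.round(4)); print(f(r.x).reshape(-1,2).round(1).tolist())
q=r.x
for y in(.1725,.0575,-.0575,-.1725): print(np.round(st(q,0,y,0),4))
E
```

```text
[5.125e-01 3.000e-04 1.607e-01]
[[-0.8, 0.5], [0.8, 0.8], [-0.2, 1.4], [1.2, 1.0], [-0.8, 1.8], [1.1, -1.1], [0.5, -1.3], [0.6, -1.0], [-0.7, -2.9], [1.1, -0.0]]
[0.5129 0.0007 0.1591]
[[-0.9, 0.3], [0.7, 0.8], [-0.3, 1.2], [1.1, 1.0], [-0.9, 1.6], [1.1, -1.2], [0.5, -1.4], [0.5, -1.1], [-0.6, -3.1], [0.9, -0.1]]
[0.4856 0.1711 0.    ]
[0.5038 0.0575 0.    ]
[ 0.522 -0.056  0.   ]
[ 0.5402 -0.1696  0.    ]
```

```bash
cat >> h.py <<'E'
Q=np.array([.5129,.0007,.1591]); c_,s_=np.cos(Q[2]),np.sin(Q[2])
W=lambda x,y:np.array([Q[0]+c_*x-s_*y,Q[1]+s_*x+c_*y])
PY={2:.0575,4:-.1725}
def way(tag,th,r=.032,gap=.0035):
    "tool centre (world xy) touching the leaf of the tag at angle th, gripper axes along the stand's"
    s=1 if tag==2 else -1
    t=np.array([-np.cos(th),-np.sin(th)]); u=np.array([-np.sin(th),np.cos(th)])
    h=.011*abs(t[0])+.0145*abs(t[1])
    return W(*(np.array([0,PY[tag]])+r*u+s*t*(h+gap)))
E
python3 - <<'E'
from h import *
print(ctrl.nose_length, R.from_quat(ctrl.get_state()["tcp_rot"]).as_matrix().round(3).tolist())
p=ctrl.get_state()["eef_pos"]
for tag in(2,4):
    s=W(.036,PY[tag]+(-.032 if tag==2 else .032)); print(tag,"start",s.round(4),"from here /0.8",((s-p[:2])/.8).round(4))
    for th in np.radians(np.arange(180,-1,-10) if tag==2 else np.arange(0,181,10)): print(round(np.degrees(th)),((way(tag,th)-s)/.8).round(3).tolist(),end=" ")
    print()
print("turn/45", (np.degrees(Q[2])+18.2)/45)
E
```

```text
0.019 [[-0.95, 0.312, 0.0], [0.312, 0.95, -0.0], [-0.0, -0.0, -1.0]]
2 start [0.5444 0.0316] from here /0.8 [ 0.4169 -0.762 ]
180 [-0.027, -0.004] 170 [-0.03, -0.008] 160 [-0.035, -0.011] 150 [-0.041, -0.014] 140 [-0.049, -0.016] 130 [-0.056, -0.016] 120 [-0.065, -0.014] 110 [-0.073, -0.01] 100 [-0.081, -0.004] 90 [-0.087, 0.004] 80 [-0.091, 0.008] 70 [-0.095, 0.014] 60 [-0.098, 0.021] 50 [-0.099, 0.03] 40 [-0.098, 0.038] 30 [-0.096, 0.047] 20 [-0.091, 0.056] 10 [-0.084, 0.063] 0 [-0.075, 0.069] 
4 start [ 0.5707 -0.1323] from here /0.8 [ 0.4498 -0.9669]
0 [-0.027, -0.004] 10 [-0.031, -0.002] 20 [-0.037, -0.0] 30 [-0.044, 0.0] 40 [-0.051, -0.0] 50 [-0.059, -0.003] 60 [-0.066, -0.007] 70 [-0.072, -0.013] 80 [-0.078, -0.021] 90 [-0.081, -0.031] 100 [-0.084, -0.036] 110 [-0.086, -0.043] 120 [-0.086, -0.051] 130 [-0.085, -0.059] 140 [-0.081, -0.067] 150 [-0.076, -0.075] 160 [-0.069, -0.081] 170 [-0.06, -0.086] 180 [-0.05, -0.089] 
turn/45 0.6070168560118088
```

Emit:
apply_moves:
  series:
    - [0.417, -0.762, 0, 0, 0, 0.607]
    - [0.417, -0.762, 0, 0, 0, 0.607]
    - [0.417, -0.762, 0, 0, 0, 0.607]
    - [0.417, -0.762, 0, 0, 0, 0.607]
    - [0.417, -0.762, 0, 0, 0, 0.607]
    - [0.417, -0.762, 0, 0, 0, 0.607]
    - [0.417, -0.762, 0, 0, 0, 0.607]
    - [0.417, -0.762, 0, 0, 0, 0.607]
    - [0.417, -0.762, 0, 0, 0, 0.607]
    - [0.417, -0.762, 0, 0, 0, 0.607]
    - [0.417, -0.762, 0, 0, 0, 0.607]
    - [0.417, -0.762, 0, 0, 0, 0.607]
    - [0.417, -0.762, 0, 0, 0, 0.607]
    - [0.417, -0.762, 0, 0, 0, 0.607]
    - [0.417, -0.762, 0, 0, 0, 0.607]
    - [0.417, -0.762, 0, 0, 0, 0.607]
  jaw: 0

```text
time: 3.5
eef_pos: [0.5442, 0.0326, 0.2505]
tcp_rot: [-0.08, 0.997, 0.0, 0.0]
contact_force: [0.1, -0.1, -0.3]
opening: 0.001
finger_force: 0.0
```

Emit:
apply_moves:
  series:
    - [0, -0.001, -0.06, 0, 0, 0]
    - [0, -0.001, -0.11, 0, 0, 0]
    - [0, -0.001, -0.15, 0, 0, 0]
    - [0, -0.001, -0.165, 0, 0, 0]
    - [0, -0.001, -0.165, 0, 0, 0]

```text
time: 4.12
eef_pos: [0.5443, 0.0311, 0.1181]
tcp_rot: [-0.08, 0.997, 0.0, -0.0]
contact_force: [-1.2, 0.5, 0.8]
opening: -0.006
finger_force: 0.0
```

```bash
python3 - <<'E'
from h import *
im=ctrl.read_camera("scene"); x,y,w,h=165,100,160,120
a=cv2.resize(im[y:y+h,x:x+w,::-1],None,fx=5,fy=5,interpolation=cv2.INTER_CUBIC)
p=ctrl.get_state()["eef_pos"]; print(p)
for P in ([p[0],p[1],p[2]-.019],[*W(0,.0575),.092],[*W(0,.0035),.115],[*W(0,-.1725),.092]):
    u=(proj(P,"scene")[0]-[x,y]+.5)*5; print(u.round()); cv2.circle(a,tuple(int(v) for v in u),3,(0,0,255),-1)
cv2.imwrite("pics/s2.png",a)
E
```

```text
[0.54513977 0.03092715 0.1192948 ]
[347. 351.]
[277. 379.]
[348. 372.]
[598. 474.]
```

View pics/s2.png

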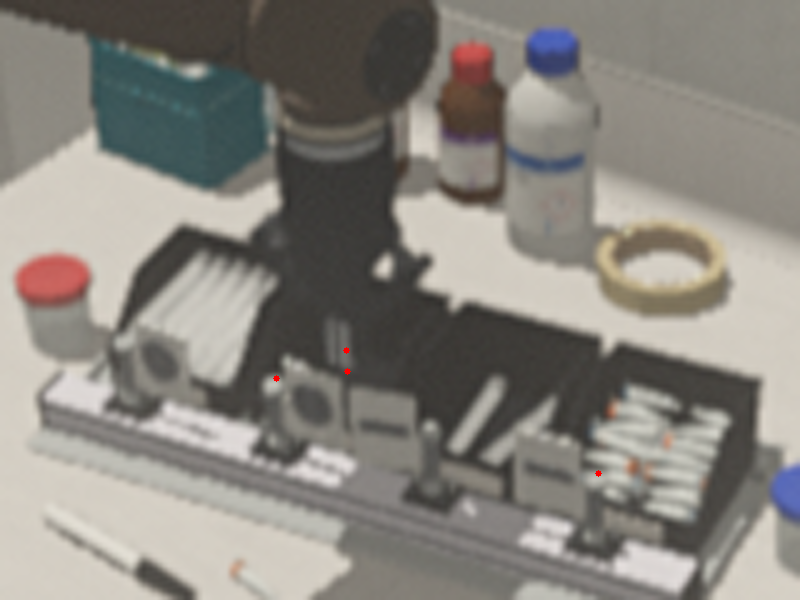

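The shut fingers (tip about (338,365)) stand behind the disc leaf of tag 2 at (312,405), clear of the neighbouring leaf. Next I sweep the first half.

Emit:
apply_moves:
  series:
    - [-0.01, -0.002, 0, 0, 0, 0]
    - [-0.018, -0.003, 0, 0, 0, 0]
    - [-0.025, -0.004, 0, 0, 0, 0]
    - [-0.03, -0.008, 0, 0, 0, 0]
    - [-0.035, -0.011, 0, 0, 0, 0]
    - [-0.041, -0.014, 0, 0, 0, 0]
    - [-0.049, -0.016, 0, 0, 0, 0]
    - [-0.056, -0.016, 0, 0, 0, 0]
    - [-0.065, -0.014, 0, 0, 0, 0]
    - [-0.073, -0.01, 0, 0, 0, 0]
    - [-0.081, -0.004, 0, 0, 0, 0]
    - [-0.087, 0.004, 0, 0, 0, 0]
    - [-0.091, 0.008, 0, 0, 0, 0]
    - [-0.095, 0.014, 0, 0, 0, 0]
    - [-0.098, 0.021, 0, 0, 0, 0]
    - [-0.099, 0.03, 0, 0, 0, 0]

```text
time: 6.18
eef_pos: [0.4651, 0.0551, 0.1183]
tcp_rot: [-0.079, 0.997, -0.0, -0.0]
contact_force: [0.6, -1.5, 0.4]
opening: -0.001
finger_force: 0.3
```

```bash
python3 - <<'E'
from h import *
im=ctrl.read_camera("scene"); x,y,w,h=165,110,160,120
cv2.imwrite("pics/s3.png",cv2.resize(im[y:y+h,x:x+w,::-1],None,fx=5,fy=5,interpolation=cv2.INTER_CUBIC))
s=ctrl.get_state(); print(s["eef_pos"],s["contact_force"])
E
```

```text
[0.46497386 0.05578587 0.11824559] [0.19156609 0.39850508 0.68432035]
```

View pics/s3.png

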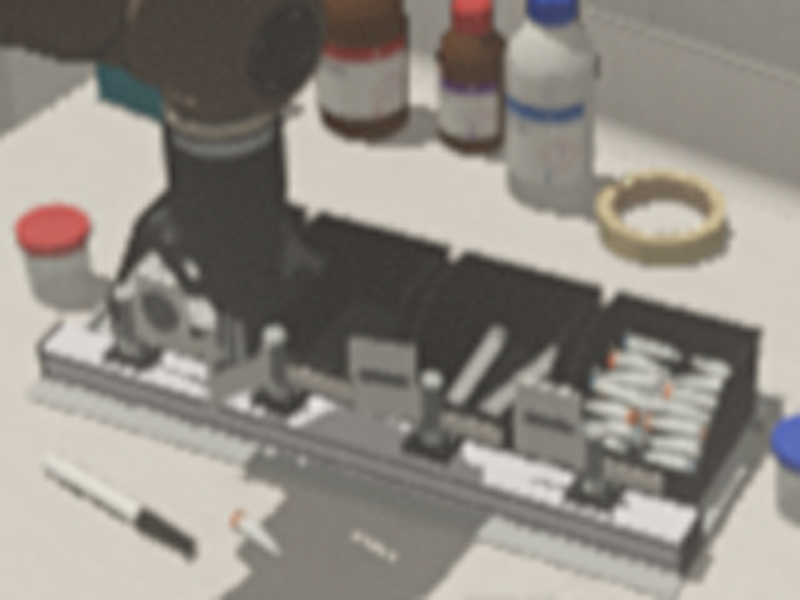

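The leaf of tag 2 (around (235,370)) has swung past 90° and sits in front of the fingers, and the other tags have not moved. I continue towards the left stop.

Emit:
apply_moves:
  series:
    - [0.001, 0.008, 0, 0, 0, 0]
    - [0.003, 0.017, 0, 0, 0, 0]
    - [0.008, 0.026, 0, 0, 0, 0]
    - [0.015, 0.033, 0, 0, 0, 0]
    - [0.021, 0.036, 0, 0, 0, 0]
    - [0.024, 0.037, 0, 0, 0, 0]
    - [0.024, 0.037, 0, 0, 0, 0]

```text
time: 7.1
eef_pos: [0.4847, 0.0844, 0.1183]
tcp_rot: [-0.079, 0.997, 0.0, 0.0]
contact_force: [0.5, 0.1, -0.2]
opening: 0.002
finger_force: 0.0
```

Emit:
apply_moves:
  series:
    - [0.002, 0, 0, 0, 0, 0]
    - [0.004, 0.001, 0, 0, 0, 0]
    - [0.004, 0.001, 0, 0, 0, 0]

```text
time: 7.48
eef_pos: [0.4871, 0.0849, 0.1182]
tcp_rot: [-0.08, 0.997, -0.0, -0.001]
contact_force: [-3.8, -2.3, 2.1]
opening: -0.005
finger_force: 1.8
```

Emit:
apply_moves:
  series:
    - [0.002, 0, 0, 0, 0, 0]
    - [0.002, 0, 0, 0, 0, 0]

```text
time: 7.72
eef_pos: [0.4874, 0.0849, 0.1182]
tcp_rot: [-0.08, 0.997, -0.0, -0.003]
contact_force: [-8.6, -2.1, 5.0]
opening: -0.001
finger_force: 4.2
```

It has reached its stop: the force rises with no motion. I back off, lift and move over behind tag 4.

Emit:
apply_moves:
  series:
    - [-0.01, -0.001, 0, 0, 0, 0]
    - [-0.035, -0.005, 0, 0, 0, 0]
    - [-0.04, -0.006, 0.05, 0, 0, 0]
    - [-0.04, -0.006, 0.11, 0, 0, 0]
    - [-0.04, -0.006, 0.13, 0, 0, 0]
    - [0.03, -0.08, 0.13, 0, 0, 0]
    - [0.07, -0.15, 0.13, 0, 0, 0]
    - [0.102, -0.21, 0.13, 0, 0, 0]
    - [0.102, -0.272, 0.13, 0, 0, 0]
    - [0.102, -0.272, 0.13, 0, 0, 0]
    - [0.102, -0.272, 0.13, 0, 0, 0]
    - [0.102, -0.272, 0.06, 0, 0, 0]
    - [0.102, -0.272, 0.02, 0, 0, 0]
    - [0.102, -0.272, 0, 0, 0, 0]
    - [0.102, -0.272, 0, 0, 0, 0]

```text
time: 9.6
eef_pos: [0.5703, -0.1311, 0.1174]
tcp_rot: [-0.08, 0.997, 0.001, -0.001]
contact_force: [-0.3, 0.2, -0.1]
opening: -0.002
finger_force: 0.0
```

```bash
python3 - <<'E'
from h import *
im=ctrl.read_camera("scene"); x,y,w,h=175,110,160,120
cv2.imwrite("pics/s4.png",cv2.resize(im[y:y+h,x:x+w,::-1],None,fx=5,fy=5,interpolation=cv2.INTER_CUBIC))
s=ctrl.get_state(); print(s["eef_pos"],s["contact_force"])
E
```

```text
[ 0.5713236  -0.13171668  0.11897053] [-0.46186476 -0.27124787 -0.22041627]
```

View pics/s4.png

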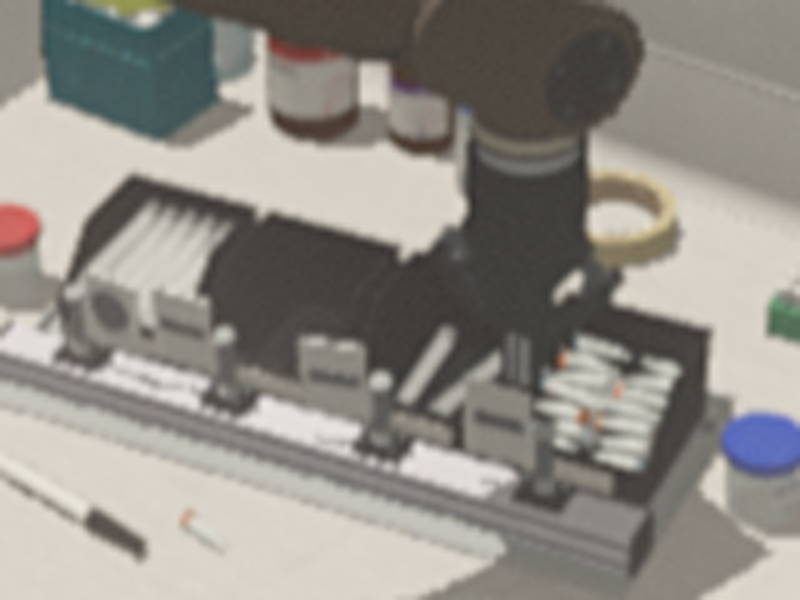

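Tag 2 now shows its bar at (182,325), leaf to the left. The fingers at (518,365) stand behind tag 4's leaf at (497,420), so I sweep it right.

Emit:
apply_moves:
  series:
    - [-0.01, -0.002, 0, 0, 0, 0]
    - [-0.018, -0.003, 0, 0, 0, 0]
    - [-0.026, -0.004, 0, 0, 0, 0]
    - [-0.031, -0.002, 0, 0, 0, 0]
    - [-0.037, 0, 0, 0, 0, 0]
    - [-0.044, 0, 0, 0, 0, 0]
    - [-0.051, 0, 0, 0, 0, 0]
    - [-0.059, -0.003, 0, 0, 0, 0]
    - [-0.066, -0.007, 0, 0, 0, 0]
    - [-0.072, -0.013, 0, 0, 0, 0]
    - [-0.078, -0.021, 0, 0, 0, 0]
    - [-0.081, -0.031, 0, 0, 0, 0]
    - [-0.084, -0.036, 0, 0, 0, 0]
    - [-0.086, -0.043, 0, 0, 0, 0]
    - [-0.086, -0.051, 0, 0, 0, 0]
    - [-0.085, -0.059, 0, 0, 0, 0]
    - [-0.081, -0.067, 0, 0, 0, 0]

```text
time: 11.78
eef_pos: [0.5061, -0.1864, 0.1183]
tcp_rot: [-0.079, 0.997, 0.0, -0.0]
contact_force: [-1.2, 0.4, -0.5]
opening: -0.004
finger_force: 0.3
```

Emit:
apply_moves:
  series:
    - [0.005, -0.008, 0, 0, 0, 0]
    - [0.012, -0.014, 0, 0, 0, 0]
    - [0.021, -0.019, 0, 0, 0, 0]
    - [0.027, -0.021, 0, 0, 0, 0]
    - [0.031, -0.021, 0, 0, 0, 0]
    - [0.033, -0.021, 0, 0, 0, 0]
    - [0.033, -0.021, 0, 0, 0, 0]

```text
time: 12.65
eef_pos: [0.5326, -0.2027, 0.1184]
tcp_rot: [-0.079, 0.997, -0.0, 0.0]
contact_force: [-0.2, -0.1, 0.3]
opening: -0.001
finger_force: 0.0
```

Emit:
apply_moves:
  series:
    - [0.002, 0, 0, 0, 0, 0]
    - [0.002, 0, 0, 0, 0, 0]

```text
time: 12.9
eef_pos: [0.5341, -0.2027, 0.1183]
tcp_rot: [-0.079, 0.997, 0.0, 0.0]
contact_force: [-0.1, -0.1, -0.0]
opening: 0.001
finger_force: 0.1
```

Emit:
apply_moves:
  series:
    - [0.002, 0, 0, 0, 0, 0]
    - [0.002, 0, 0, 0, 0, 0]

```text
time: 13.15
eef_pos: [0.5352, -0.2027, 0.1183]
tcp_rot: [-0.08, 0.997, 0.0, -0.001]
contact_force: [-2.3, 0.1, 1.5]
opening: -0.002
finger_force: 1.4
```

Emit:
apply_moves:
  series:
    - [0.002, 0, 0, 0, 0, 0]
    - [0.002, 0, 0, 0, 0, 0]

```text
time: 13.4
eef_pos: [0.5356, -0.2027, 0.1182]
tcp_rot: [-0.08, 0.997, 0.001, -0.003]
contact_force: [-8.2, 0.2, 4.3]
opening: -0.0
finger_force: 3.8
```

At its stop. I back off, lift, and clear the view.

Emit:
apply_moves:
  series:
    - [-0.01, -0.001, 0, 0, 0, 0]
    - [-0.035, -0.005, 0, 0, 0, 0]
    - [-0.04, -0.006, 0.05, 0, 0, 0]
    - [-0.04, -0.006, 0.12, 0, 0, 0]
    - [-0.04, -0.006, 0.2, 0, 0, 0]
    - [-0.04, -0.1, 0.2, 0, 0, 0]
    - [-0.04, -0.2, 0.2, 0, 0, 0]
    - [-0.04, -0.2, 0.2, 0, 0, 0]
    - [-0.04, -0.2, 0.2, 0, 0, 0]

```text
time: 14.52
eef_pos: [0.505, -0.3649, 0.278]
tcp_rot: [-0.078, 0.997, -0.0, 0.001]
contact_force: [-0.2, -0.2, -0.2]
opening: -0.003
finger_force: 0.0
```

```bash
python3 - <<'E'
from h import *
a=[]
for c,(x,y,w,h) in {"scene":(165,130,160,60+40),"top":(175,140,160,100)}.items():
    im=ctrl.read_camera(c); a.append(cv2.resize(im[y:y+h,x:x+w,::-1],None,fx=3,fy=3,interpolation=cv2.INTER_CUBIC))
cv2.imwrite("pics/s5.png",np.vstack(a))
E
```

```text
(no output)
```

View pics/s5.png

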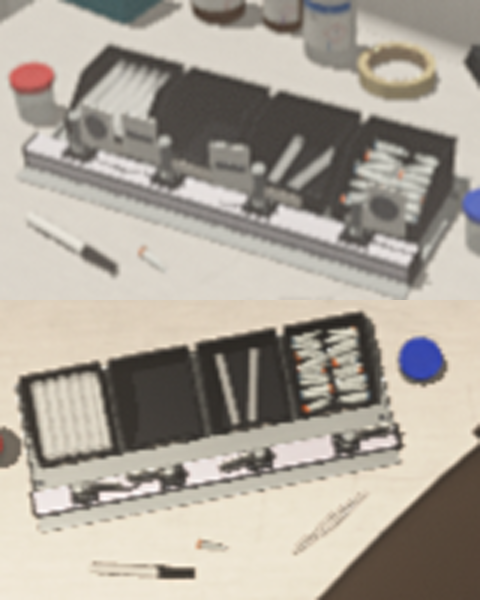

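The tags now read disc (97,125), bar (140,130), bar (230,160) and disc (383,208), all lying along the rail. Nothing else has moved and the arm is clear.

```bash
python3 -c "
from plant import ctrl
print(ctrl.sign_off())"
```

```text
the job is handed in; nothing more can be done
None
```

I pushed the two out-of-date tags to their other stops: the bare bin now shows the bar and the microtube bin the disc. The last pictures show nothing else moved, and the job was handed in at about 15 s with the arm clear.

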